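# Carry a loose gilded baluster on its tray into the storage box

### The arm

A 7-joint arm with a two-finger parallel gripper is mounted at the origin on the work surface. World frame = base frame: x ahead of the robot, y to its left, z up, the work surface at z = 0. Lengths are in m, angles in rad, forces in N, time in s.
With the tool pointing down it reaches from about 0.4 to 0.85 m from the base axis. Payload 10.4 kg.
Tool frame: the origin (TCP) lies between the finger pads; the fingertips stand 8 mm ahead of it and the grasp point (between the pads) lies 11 mm behind it; z points along the fingers, y is the direction in which the jaws open and shut (so a half turn about z gives the same grasp; the last joint's range is limited). The gripper opens to 87 mm and grips with 3 to 60 N. Pads are 19 mm wide; open, the fingers measure 117 mm over their backs; the gripper's body (75 mm by 190 mm) begins 51 mm behind the grasp point.
Start: joints at [1.173, 0.332, -0.065, 1.46, 0.022, 1.35, -0.088], TCP at [0.229, -0.582, 0.231] pointing down, gripper open.
Joint ranges: [-2.6, 2.6], [-0.5, 2.12], [-1.47, 1.34], [0.16, 2.42], [-1.27, 4.41], [0.06, 2.06], [-2.6, 2.6]. Speed limits (rad/s): [2.22, 2.22, 2.79, 2.79, 3.14, 3.14, 3.14].

### API

Orientations are given as [roll, pitch, yaw] about the fixed x, y, z axes, in that order (R = Rz(yaw) Ry(pitch) Rx(roll)).
In Python, from bench import manip gives the robot as it stands.
- The arm moves only by the shell command python3 -m creep 'ROWS'. ROWS is JSON, a list of rows, each a list of 5 numbers: the shift along the tool's x, y, z in m, then the turn about the tool's z in degrees, then the finger opening in m, from 0 to 0.087. A call has 1 to 10 rows; each row shifts and turns the commanded pose from where the row before left it, along the tool's axes as they then stand; what a row does not reach is not made up. A row lasts 1/12 s, in which the tool goes at most 41.7 mm and 7.16 degrees, less where a joint would pass 70% of its speed; a pose out of reach is approached as far as the arm can. A call with a gripper value outside its range is refused whole. The fingers move at their own pace and stop on an object; the grip force is fixed at half the most. Time passes only in rows, so rows that do not move let the fingers close. It gives the time, the measured TCP pose, the force and the opening at its end, in the units of the state.
- manip.get_state(): the state, without advancing time (a new reading comes with each control period).
- manip.grab_frame(name): name is "scene" or "top"; returns (picture, depth): 420x560x3 uint8, red, green, blue; 420x560 float32, m along the optical axis (not along the pixel's ray), 0 where there is no reading.
- manip.camera_params(name): a dict with "fx", "fy", "cx", "cy" (pixels), "extrinsics" (4x4, takes a point from world to camera coordinates). Camera axes: x right, y up, looking along -z (the intrinsics and any distortion apply to the point x, -y, -z); pixel columns grow to the right and rows downward; lengths in m; the calibration is good to about 2 mm. A picture is of the moment at which its call begins. camera_params takes no time and is no camera call.
- manip.close_job(): hands the job in, once; it reports no verdict.
The state is a dict: "time_s": time; "qpos": joint angles; "joint_velocities": joint speeds; "tau": joint torques, N m; "ee_pos": TCP position; "eef_rot": TCP orientation; "force": force on the tool from outside, world axes, zero at the start; "torque": the same for the moment, N m; "gripper_width": finger opening in m.
Only numpy, scipy, OpenCV 4.12 (cv2) and the standard library are available. Lean on these libraries where they do the work, as an engineer would, in place of code of your own. Each camera call takes 0.05 s, during which the arm holds its last target. There are 200 camera calls.

### The job

In a gilding-restoration studio a turned gilded baluster lies loose on a handling tray, rolled off towards one end; its flaking gilding must not be touched by the robot nor knock against the tray's end boards, so handle only the tray. Lift the tray by its bar handle, roll the baluster to the middle by tilting the tray a little, and keep the tray held up clear above the open cardboard box for at least three seconds on end with the baluster lying right under the handle. Then lower the tray gently and flat onto the floor of the box, lengthways, and let go, leaving the baluster lying still under the handle; do not let it roll against either end on the way, and do not disturb the jars, tin and bottle around.

Things in the scene. Friction and masses are not known exactly. Their poses are not given: they have to be found in the camera images.
- tray: Handling tray, white floor and dark wood rails, loose, nominal mass 0.45 kg, 150 mm wide (its x) by 316 mm long (its y) outside. Origin at the centre of its underside, z up. Flat smooth floor 6 mm thick. Side rails along y, 8 mm thick, tops at z = 24 mm, inner width 134 mm. End boards across both ends, tops at z = 32 mm. A rigid bail handle stands over the middle. A half turn looks the same.
- tray_bar (a point): Centre of the tray's handle, 150 mm above the tray's underside: a flat-sided wooden bar along the tray's x, 150 mm long, 22 mm wide (tray y), 26 mm high, on an 8 mm steel rod at each end (tray x = +-71 mm). Pinch it at its middle from above, fingers closing along the tray's y; the tray may still sag by up to 0.03 rad in the grip. Axes as the tray's.
- tray_floor (a point): Middle of the tray's floor (its top face), axes as the tray's. The end boards' inner faces are at y = +-150 mm from here: the baluster touches one when its centre is at y = +-105 mm. It lies under the handle when its centre is within 25 mm of y = 0. It starts 45 to 80 mm to the -y side.
- baluster: Turned gilded baluster, nominal 0.22 kg, 120 mm long along its x, rolling on a 90 mm disc at each end (waist 60 mm). Origin at its centre, on the axis, 45 mm over the tray floor. Lies across the tray, 7 mm play to each rail, rolls along tray y: stays put below about 0.011 rad of tilt; beyond, accelerates by 7.35 m/s2 per rad. Tray acceleration a along y acts as tilt a/9.81 backwards.
- box: Open cardboard storage box with a white foam floor, fixed to the table. Outside 210 mm (its x) by 385 mm (its y), 100 mm high; walls 5 mm; inside 200 by 375 mm. Origin at the centre of its underside, on the table; the foam floor is at z = 10 mm. The tray goes in with its length along the box's length (either way round), 25 to 30 mm play on each side.
- jar: Small closed glass jar, 46 mm in diameter, 55 mm high, standing between tray and box; origin at the centre of its underside. Leave alone.
- tin: Flat round brass-coloured tin, 72 mm in diameter, 45 mm high; origin at the centre of its underside. Leave alone.
- bottle: Glass bottle, 62 mm in diameter, 190 mm high; origin at the centre of its underside. Leave alone.
- glass_jar: Open empty glass jar, 72 mm in diameter, 80 mm high; origin at the centre of its underside. Leave alone.

How it is judged:
By the outcome, as a careful person would: the job done as asked, in the order asked, and still so for the second after the job is handed in, with the robot touching nothing.
It also fails if it takes over 67 s, if anything falls off the work surface, if the arm or the gripper's body presses on something with over 40 N, if the wrist force passes 120 N, or if a joint passes its speed limit or range.

## Working session

There is one attempt and no reset: what is moved stays moved. The work goes in short steps, Python scripts to look and compute and a shell command to move; the robot and the scene stay as the last step left them, time stands still between calls to the robot, and variables do not carry over. Pictures are saved under pics/ and viewed, about 8 in all and at most 12, crops included, and the job is handed in when it is done.

```bash
mkdir -p pics; ls; python3 - <<'E'
from bench import manip
import cv2,numpy as np
print(manip.get_state())
for n in("scene","top"):
    p,d=manip.grab_frame(n); cv2.imwrite(f"pics/{n}0.png",p[:,:,::-1]); np.savez(f"pics/{n}0.npz",p=p,d=d)
    print(n,manip.camera_params(n))
a=cv2.imread("pics/scene0.png");b=cv2.imread("pics/top0.png")
E
```

```text
pics
{'time_s': 0.0, 'qpos': array([ 1.17343983,  0.33288989, -0.0647279 ,  1.4609007 ,  0.02160058,
        1.3498942 , -0.08849872]), 'joint_velocities': array([ 0.00033911, -0.00141948, -0.00063956,  0.00043466, -0.00021833,
       -0.00133617, -0.00131379]), 'tau': array([ 3.87092837e-05, -6.23256612e+01,  2.50700244e-02, -3.89900529e+01,
       -6.11672527e-02,  3.97168275e-02,  1.14014715e-04]), 'ee_pos': array([ 0.22865915, -0.5812855 ,  0.22976214]), 'eef_rot': array([-3.14019724e+00,  5.42265853e-05,  3.74804452e-01]), 'force': array([-0.01184871,  0.59124943,  0.37200465]), 'torque': array([-0.01741309, -0.02846051, -0.02725179]), 'gripper_width': 0.08712753635167311}
scene {'fx': 546.2792146600408, 'fy': 546.2792146600408, 'cx': 275.9238420040324, 'cy': 216.10635602414544, 'extrinsics': array([[-0.66522006,  0.74664428,  0.00213947,  0.44866747],
       [-0.6257047 , -0.5590283 ,  0.54404135,  0.31607013],
       [ 0.40740139,  0.36056854,  0.83905568, -1.3652322 ],
       [ 0.        ,  0.        ,  0.        ,  1.        ]])}
top {'fx': 529.2504483367475, 'fy': 529.2504483367475, 'cx': 283.40093540445935, 'cy': 214.02157018535917, 'extrinsics': array([[-0.01425585, -0.99987183,  0.00728615, -0.02541027],
       [ 0.99578586, -0.01353662,  0.09070437, -0.6406633 ],
       [-0.09059411,  0.00854851,  0.99585121, -1.1346781 ],
       [ 0.        ,  0.        ,  0.        ,  1.        ]])}
```

View pics/top0.png

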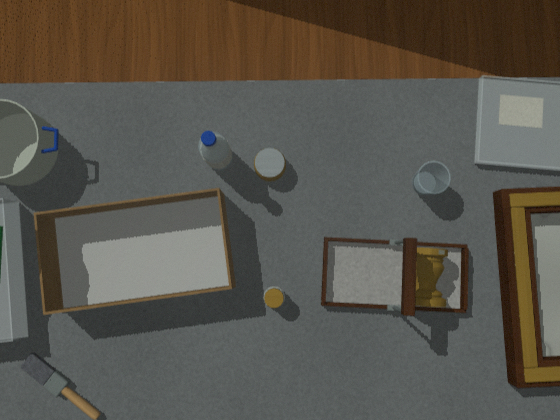

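View pics/scene0.png

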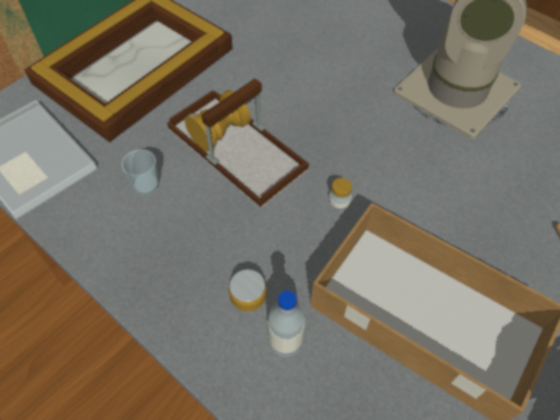

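The top view shows the tray spanning about cols 322–468, rows 237–315, with the bar at (409,276) and the baluster right of it on the world −y side. The box covers about cols 35–232, rows 190–313. The small jar is at (274,297), the bottle at (212,145), the tin at (270,163) and the glass jar at (432,178).

```bash
cat > h.py <<'E'
import numpy as np,cv2
from bench import manip
def cloud(n,d):
    c=manip.camera_params(n);E=c["extrinsics"]
    v,u=np.mgrid[0:420,0:560]
    P=np.stack([(u-c["cx"])/c["fx"]*d,-(v-c["cy"])/c["fy"]*d,-d],-1)
    return (P-E[:3,3])@E[:3,:3]
def ray(n,u,v,z):
    c=manip.camera_params(n);E=c["extrinsics"]
    r=np.array([(u-c["cx"])/c["fx"],-(v-c["cy"])/c["fy"],-1])@E[:3,:3]
    o=-E[:3,3]@E[:3,:3]
    return o+r*(z-o[2])/r[2]
def rect(X):
    r=cv2.minAreaRect((X[:,:2]*1000).astype(np.float32)); return np.round(r[0],1),np.round(r[1],1),round(r[2],1)
E
python3 - <<'E'
from h import *
f=np.load("pics/top0.npz");W=cloud("top",f["d"]);p=f["p"];z=W[...,2]
g=f["d"]>0
print("table z",[np.round(W[r,c],3) for r,c in((350,300),(150,350),(380,250))])
def sel(c0,c1,r0,r1,zl,zh,nm):
    m=np.zeros(z.shape,bool);m[r0:r1,c0:c1]=1;m&=(z>zl)&(z<zh)&g
    m=cv2.morphologyEx(m.astype(np.uint8),cv2.MORPH_OPEN,np.ones((2,2)))>0
    X=W[m];print(nm,m.sum(),"med",np.round(np.median(X,0),4),rect(X)); return m
sel(395,425,230,320,.145,.18,"bar")
sel(315,475,230,320,.012,.045,"tray rails")
sel(410,460,235,310,.07,.12,"bal top")
sel(20,240,180,320,.08,.115,"box rim")
sel(20,240,180,320,-.01,.03,"box floor")
sel(255,295,280,315,.04,.07,"jar")
sel(250,290,145,180,.03,.06,"tin")
sel(195,235,125,172,.1,.22,"bottle")
sel(410,455,160,198,.03,.1,"gjar")
# colour mask: dark brown
h=cv2.cvtColor(p,cv2.COLOR_RGB2HSV)
m=((h[...,0]<15)&(h[...,1]>90)&(h[...,2]<110)).astype(np.uint8);m[:,:315]=0;m[:,475:]=0;m[:230]=0;m[322:]=0
mb=cv2.erode(m,np.ones((5,5)));mb=cv2.dilate(mb,np.ones((5,5)))
v,u=np.nonzero(mb);r=cv2.minAreaRect(np.stack([u,v],1).astype(np.float32));print("bar px",r,ray("top",*r[0],.163))
q=cv2.boxPoints(r);print([np.round(ray("top",*a,.163),3) for a in q])
v,u=np.nonzero(m&(1-cv2.dilate(mb,np.ones((7,7)))));r=cv2.minAreaRect(np.stack([u,v],1).astype(np.float32))
print("tray px",r,[np.round(ray("top",*a,.028),3) for a in cv2.boxPoints(r)])
E
```

```text
table z [array([ 0.341, -0.067, -0.001]), array([ 0.787, -0.189,  0.   ]), array([0.279, 0.044, 0.003])]
bar 1014 med [ 0.501  -0.2763  0.1614] (array([ 505.3, -176.5]), array([307.4, 170.6]), 86.3)
tray rails 1658 med [ 0.4948 -0.2722  0.0233] (array([ 502.7, -235.7]), array([426. , 155.2]), 86.2)
bal top 1348 med [ 0.5061 -0.3365  0.0835] (array([ 506.5, -210.4]), array([375.5, 125.2]), 84.9)
box rim 2166 med [0.5672 0.3302 0.0937] (array([562.2, 247.3]), array([214.7, 532.5]), 7.1)
box floor 26552 med [0.563  0.2959 0.007 ] (array([566.9, 268. ]), array([585.6, 311.9]), 89.2)
jar 301 med [ 0.4571 -0.0135  0.0534] (array([482.1,  -9.9]), array([101.6,  40.6]), 6.4)
tin 793 med [ 0.7475 -0.0068  0.0435] (array([ 6.606e+02, -2.000e-01]), array([ 68.6, 246.9]), 85.4)
bottle 751 med [0.7644 0.1032 0.1313] (array([664.7,  62.8]), array([306.8,  60.7]), 22.7)
gjar 595 med [ 0.711  -0.3693  0.0615] (array([ 649.3, -213.5]), array([ 70.2, 436.4]), 22.1)
bar px ((434.5, 277.0), (74.0, 65.0), 90.0) [ 0.50217728 -0.32280285  0.163     ]
[array([ 0.574, -0.263,  0.163]), array([ 0.573, -0.389,  0.163]), array([ 0.431, -0.382,  0.163]), array([ 0.433, -0.258,  0.163])]
tray px ((395.28997802734375, 273.3943176269531), (146.4938507080078, 70.83634948730469), 2.9609360694885254) [array([ 0.441, -0.112,  0.028]), array([ 0.595, -0.123,  0.028]), array([ 0.573, -0.444,  0.028]), array([ 0.42 , -0.429,  0.028])]
```

```bash
python3 - <<'E'
from h import *
f=np.load("pics/top0.npz");W=cloud("top",f["d"]);p=f["p"];z=W[...,2];h=cv2.cvtColor(p,cv2.COLOR_RGB2HSV);g=f["d"]>0
def big(m,nm,ops=2):
    m=cv2.morphologyEx(m.astype(np.uint8),cv2.MORPH_OPEN,np.ones((ops,ops)))
    n,l,s,c=cv2.connectedComponentsWithStats(m);k=1+np.argmax(s[1:,4]);X=W[l==k]
    v,u=np.nonzero(l==k);r=cv2.minAreaRect(np.stack([u,v],1).astype(np.float32));return r,X,(u,v)
def show(m,nm,zr,ops=2):
    r,X,_=big(m,nm,ops);q=np.array([ray("top",*a,zr) for a in cv2.boxPoints(r)])
    print(nm,len(X),"c",np.round(q.mean(0),4),"sides",[round(1000*float(np.linalg.norm(q[i]-q[i-1]))) for i in(1,2)],"dirs",[np.round(np.degrees(np.arctan2(*(q[i]-q[i-1])[[1,0]])),1) for i in(1,2)],"zmed",np.round(np.median(X[:,2]),4))
def win(c0,c1,r0,r1):
    m=np.zeros(z.shape,bool);m[r0:r1,c0:c1]=1;return m
show(win(395,425,230,320)&(z>.145)&(z<.18)&g,"bar",.163)
show(win(25,245,180,325)&(z>.085)&(z<.115)&g,"rim",.1,1)
show(win(25,245,180,325)&(h[...,0]>8)&(h[...,0]<25)&(h[...,1]>70),"rimcol",.1,1)
show(win(255,295,280,315)&(z>.045)&(z<.07)&g,"jar",.055)
show(win(410,460,235,310)&(h[...,0]>17)&(h[...,0]<32)&(h[...,1]>120),"bal",.06)
# baluster axis height region
r,X,_=big(win(410,465,235,310)&(z>.05)&(z<.12)&g,"b");print("bal pts y pct",np.percentile(X[:,1],[2,50,98]),"zmax",np.percentile(X[:,2],98), np.median(X[X[:,2]>.088],0))
E
```

```text
bar 1014 c [ 0.5024 -0.2755  0.163 ] sides [148, 26] dirs [np.float64(-3.7), np.float64(-92.5)] zmed 0.1614
rim 1996 c [0.5623 0.2784 0.1   ] sides [393, 211] dirs [np.float64(-83.0), np.float64(-172.6)] zmed 0.0981
rimcol 4592 c [0.5633 0.2753 0.1   ] sides [400, 212] dirs [np.float64(-83.2), np.float64(-172.9)] zmed 0.0755
jar 300 c [ 0.4574 -0.0127  0.055 ] sides [40, 41] dirs [np.float64(-72.5), np.float64(-162.2)] zmed 0.0533
bal 1451 c [ 0.4963 -0.3466  0.06  ] sides [124, 66] dirs [np.float64(-4.3), np.float64(-92.9)] zmed 0.0825
bal pts y pct [-0.38853287 -0.33618258 -0.3099748 ] zmax 0.09618343786383615 [ 0.48982318 -0.33342706  0.09216561]
```

```bash
python3 -m creep '[[0,0,0,6.3,0.087],[0,0,0,6.3,0.087],[0,0,0,6.3,0.087],[0,0,0,6.3,0.087],[0.01,-0.013,0,0,0.087],[0.02,-0.025,0,0,0.087],[0.02,-0.025,0,0,0.087],[0.02,-0.025,0,0,0.087],[0.02,-0.025,0,0,0.087],[0.02,-0.025,0,0,0.087]]'
python3 -m creep '[[0.02,-0.025,0,0,0.087],[0.02,-0.026,0,0,0.087],[0.02,-0.026,0,0,0.087],[0.02,-0.026,0,0,0.087],[0.02,-0.026,0,0,0.087],[0.02,-0.026,0,0,0.087],[0.014,-0.019,0,0,0.087],[0.0097,-0.0111,0,0,0.087],[0,0,0,0,0.087],[0,0,0,0,0.087]]'
```

```text
time_s: 0.93
ee_pos: [0.3482, -0.4496, 0.2303]
eef_rot: [-3.141, 0.0, -0.065]
force: [0.6, 0.6, 0.9]
gripper_width: 0.0871
time_s: 1.77
ee_pos: [0.5031, -0.2751, 0.2301]
eef_rot: [-3.141, 0.001, -0.063]
force: [-0.2, -0.8, -0.4]
gripper_width: 0.0868
```

```bash
python3 -m creep '[[0,0,0.01,0,0.087],[0,0,0.02,0,0.087],[0,0,0.02,0,0.087],[0,0,0.02,0,0.087],[0,0,0.012,0,0.06],[0,0,0.007,0,0.04],[0,0,0.002,0,0.035],[0,0,0,0,0.03],[0,0,0,0,0.03],[0,0,0,0,0.03]]'
python3 -m creep '[[0,0,0,0,0.027],[0,0,0,0,0.025],[0,0,0,0,0.022],[0,0,0,0,0.018],[0,0,0,0,0.01],[0,0,0,0,0.01],[0,0,0,0,0.01],[0,0,0,0,0.01],[0,0,0,0,0.01]]'
cat >> h.py <<'E'
def look(tag,save=None):
    p,d=manip.grab_frame("top"); s=manip.get_state()
    if save: cv2.imwrite(f"pics/{save}.png",p[:,:,::-1])
    np.savez(f"pics/{tag}.npz",p=p,d=d)
    print(tag,"t",round(s["time_s"],2),"p",np.round(s["ee_pos"],4),"rot",np.round(s["eef_rot"],4),"F",np.round(s["force"],2),"T",np.round(s["torque"],3),"w",round(s["gripper_width"],4))
    return p,d,s
E
python3 -c "
from h import *
look('g1','g1')"
```

```text
time_s: 2.6
ee_pos: [0.5035, -0.2761, 0.1407]
eef_rot: [3.141, -0.002, -0.065]
force: [0.1, -0.0, 0.8]
gripper_width: 0.0548
time_s: 3.35
ee_pos: [0.503, -0.2759, 0.1397]
eef_rot: [3.141, -0.0, -0.065]
force: [-0.8, -0.9, 1.2]
gripper_width: 0.0218
g1 t 3.4 p [ 0.503  -0.2759  0.1397] rot [ 3.1413e+00 -2.0000e-04 -6.5100e-02] F [-0.73 -1.47  1.46] T [-0.236  0.077 -0.014] w 0.0219
```

View pics/g1.png

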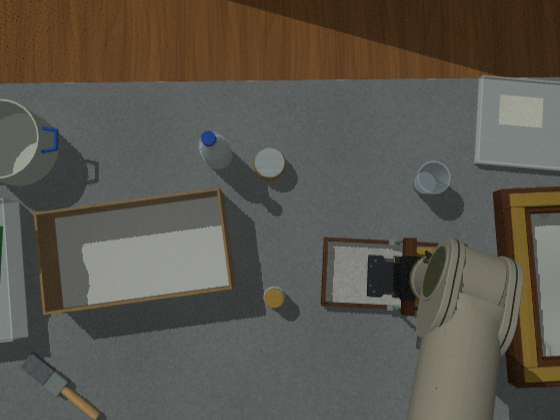

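The jaws have closed on the bar at 22 mm. From above the arm hides the baluster's half of the tray, so I'll use the scene camera. First a tiny lift, 1.5 mm, to see how the tray sags.

```bash
cat >> h.py <<'E'
def track(tag,save=None,u0=(0,560,0,420)):
    p,d=manip.grab_frame("scene"); s=manip.get_state()
    if save: cv2.imwrite(f"pics/{save}.png",p[:,:,::-1])
    return ana(p,d,s,tag)
def ana(p,d,s,tag):
    W=cloud("scene",d); e=np.array(s["ee_pos"]); yaw=s["eef_rot"][2]
    c,sn=np.cos(yaw),np.sin(yaw)
    R=np.array([[c,sn,0],[-sn,c,0],[0,0,1]])
    L=(W-e)@R.T+[0,0,.139]   # tray frame, nominal
    h=cv2.cvtColor(p,cv2.COLOR_RGB2HSV)
    box=(abs(L[...,0])<.08)&(abs(L[...,1])<.165)&(d>0)
    gold=box&(h[...,0]>15)&(h[...,0]<33)&(h[...,1]>110)&(L[...,2]>.01)&(L[...,2]<.12)
    X=L[gold]
    print(tag,"t",round(s["time_s"],2),"p",np.round(e,4),"yaw",round(yaw,4),"F",np.round(s["force"],2),"T",np.round(s["torque"],3))
    if len(X)>30:
        # near disc face: points at large x
        x=np.percentile(X[:,0],95);D=X[X[:,0]>x-.012]
        print("  gold",len(X),"y pct",np.round(np.percentile(X[:,1],[2,50,98])*1e3),"z pct",np.round(np.percentile(X[:,2],[2,50,98])*1e3),"disc x",round(x*1e3),"n",len(D),"y",np.round(np.percentile(D[:,1],[3,97])*1e3))
    w=box&(h[...,1]<60)&(h[...,2]>90)&(abs(L[...,0])<.06)&(abs(L[...,2]-.006)<.02); F=L[w]
    if len(F)>50:
        A=np.c_[F[:,1],F[:,0],np.ones(len(F))];k=np.linalg.lstsq(A,F[:,2],rcond=None)[0]
        r=abs(A@k-F[:,2])<.005;k=np.linalg.lstsq(A[r],F[r,2],rcond=None)[0]
        print("  floor n",len(F),"dz/dy,dz/dx,z0",np.round(k,4),"yrange",np.round(np.percentile(F[:,1],[2,98])*1e3))
    return L,p
E
python3 -c "
from h import *
track('s1','s1')"
python3 -m creep '[[0,0,-0.0005,0,0.01],[0,0,-0.0005,0,0.01],[0,0,-0.0005,0,0.01],[0,0,0,0,0.01],[0,0,0,0,0.01]]'
python3 -c "
from h import *
track('s2')"
```

```text
s1 t 3.45 p [ 0.503  -0.2759  0.1397] yaw -0.0651 F [ 0.41 -1.15  1.56] T [-0.234  0.088 -0.04 ]
  gold 1038 y pct [-93. -35. -13.] z pct [16. 61. 95.] disc x 62 n 493 y [-93. -23.]
  floor n 3706 dz/dy,dz/dx,z0 [-0.0025 -0.0004  0.0049] yrange [-143.  162.]
time_s: 3.87
ee_pos: [0.5025, -0.2752, 0.1404]
eef_rot: [-3.141, 0.001, -0.065]
force: [-0.3, 0.5, -8.5]
gripper_width: 0.0218
s2 t 3.92 p [ 0.5026 -0.2753  0.1404] yaw -0.0649 F [-0.98  0.39 -8.13] T [ 0.252  0.043 -0.027]
  gold 1043 y pct [-92. -35. -12.] z pct [15. 60. 94.] disc x 62 n 498 y [-91. -18.]
  floor n 3697 dz/dy,dz/dx,z0 [ 0.0017 -0.0025  0.0048] yrange [-143.  162.]
```

View pics/s1.png

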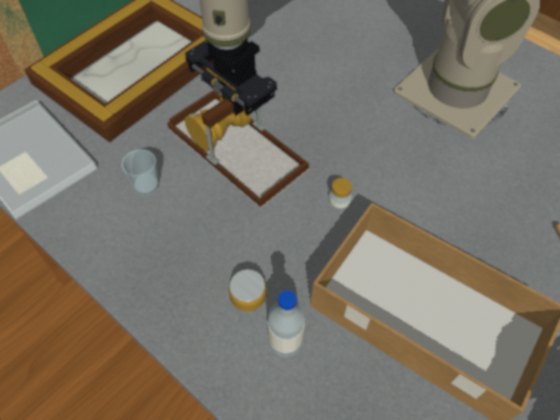

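```bash
python3 -m creep '[[0,0,-0.0005,0,0.01],[0,0,-0.0005,0,0.01],[0,0,0,0,0.01],[0,0,0,0,0.01]]'
python3 -c "
from h import *
for i in range(3): track('s3')"
```

```text
time_s: 4.25
ee_pos: [0.503, -0.2757, 0.1421]
eef_rot: [3.142, -0.0, -0.065]
force: [-0.2, -0.6, -7.3]
gripper_width: 0.0218
s3 t 4.3 p [ 0.503  -0.2757  0.142 ] yaw -0.0651 F [ 0.47 -0.19 -7.04] T [ 0.215 -0.018  0.018]
  gold 1050 y pct [-92. -34. -13.] z pct [14. 60. 94.] disc x 62 n 494 y [-91. -23.]
  floor n 3725 dz/dy,dz/dx,z0 [0.0004 0.0009 0.005 ] yrange [-143.  161.]
s3 t 4.35 p [ 0.503  -0.2757  0.1421] yaw -0.065 F [-0.02  0.23 -8.24] T [0.192 0.059 0.031]
  gold 1048 y pct [-92. -34. -13.] z pct [17. 60. 95.] disc x 62 n 491 y [-91. -22.]
  floor n 3724 dz/dy,dz/dx,z0 [ 0.0009 -0.0001  0.0049] yrange [-144.  161.]
s3 t 4.4 p [ 0.503  -0.2757  0.142 ] yaw -0.065 F [ 0.96 -1.14 -7.53] T [ 0.185  0.039 -0.003]
  gold 1051 y pct [-93. -34. -13.] z pct [14. 60. 95.] disc x 62 n 491 y [-91. -22.]
  floor n 3734 dz/dy,dz/dx,z0 [-0.0001  0.0011  0.0049] yrange [-144.  161.]
```

```bash
cat > sim.py <<'E'
import numpy as np
def sim(rows,tilt=0,tau=.05,x=-56.,c=.75,thr=.011):
    # rows: mm along tray y ; tilt>0 pushes +y
    dt=1/1200;y=0;yc=0;v=0;vr=0;xr=x/1e3;lo=hi=xr
    for r in list(rows)+[0]*24:
        for k in range(100):
            vc=r*1e-3*12; a=(vc-v)/tau; v+=a*dt
            f=-a/9.81+tilt
            if abs(vr)<1e-4 and abs(f)<thr: vr=0
            else:
                n=vr+(7.35*f-np.sign(vr if abs(vr)>1e-4 else f)*7.35*thr)*dt
                vr=0 if n*vr<0 and abs(f)<thr else n
            xr+=vr*dt;lo=min(lo,xr);hi=max(hi,xr)
    return round(xr*1e3,1),round(lo*1e3,1),round(hi*1e3,1)
E
python3 - <<'E'
from sim import *
for rows in ([-5,-12,-15,-15,-15,-12,-5],[-5,-12,-18,-18,-18,-12,-5],[-6,-14,-20,-14,-6],[-5]*16):
    print(sum(rows),[(t,sim(rows,t)) for t in(-.004,0,.004)])
E
python3 -m creep '[[0,0,-0.003,0,0.01],[0,0,-0.007,0,0.01],[0,0,-0.012,0,0.01],[0,0,-0.015,0,0.01],[0,0,-0.015,0,0.01],[0,0,-0.015,0,0.01],[0,0,-0.015,0,0.01],[0,0,-0.015,0,0.01],[0,0,-0.015,0,0.01],[0,0,-0.012,0,0.01]]'
python3 -m creep '[[0,0,-0.008,0,0.01],[0,0,-0.005,0,0.01],[0,0,-0.003,0,0.01],[0,0,0,0,0.01]]'
python3 -c "
from h import *
for i in range(3): track('s4','s4' if i==2 else None)"
```

```text
-79 [(-0.004, (np.float64(-52.6), -56.0, np.float64(-18.4))), (0, (np.float64(-25.2), -56.0, np.float64(-13.4))), (0.004, (np.float64(-11.0), -56.0, np.float64(-8.0)))]
-88 [(-0.004, (np.float64(-46.4), -56.0, np.float64(-11.7))), (0, (np.float64(-18.5), -56.0, np.float64(-6.7))), (0.004, (np.float64(-4.3), -56.0, np.float64(-1.3)))]
-60 [(-0.004, (np.float64(-43.8), -56.0, np.float64(-23.8))), (0, (np.float64(-27.3), -56.0, np.float64(-21.0))), (0.004, (np.float64(-19.4), -56.0, np.float64(-17.9)))]
-80 [(-0.004, (np.float64(-66.5), np.float64(-66.5), np.float64(-49.1))), (0, (np.float64(-56.0), -56.0, np.float64(-45.7))), (0.004, (np.float64(-45.5), -56.0, np.float64(-38.6)))]
time_s: 5.23
ee_pos: [0.5033, -0.2758, 0.2687]
eef_rot: [3.141, -0.002, -0.065]
force: [0.9, -0.3, -7.9]
gripper_width: 0.0218
time_s: 5.57
ee_pos: [0.503, -0.2757, 0.2823]
eef_rot: [3.141, -0.0, -0.065]
force: [0.2, 0.7, -8.0]
gripper_width: 0.0217
s4 t 5.62 p [ 0.5029 -0.2756  0.2817] yaw -0.065 F [-0.78 -0.79 -8.15] T [0.174 0.019 0.035]
  gold 1735 y pct [-155.  -36.  -13.] z pct [16. 61. 95.] disc x 62 n 721 y [-151.  -18.]
  floor n 4015 dz/dy,dz/dx,z0 [0.002  0.0007 0.0055] yrange [-122.  159.]
s4 t 5.67 p [ 0.5027 -0.2756  0.2813] yaw -0.065 F [-1.03  0.03 -8.3 ] T [ 0.222  0.039 -0.004]
  gold 1716 y pct [-154.  -36.  -13.] z pct [15. 61. 95.] disc x 62 n 708 y [-150.  -18.]
  floor n 4005 dz/dy,dz/dx,z0 [0.003  0.0002 0.0053] yrange [-122.  159.]
s4 t 5.72 p [ 0.5027 -0.2756  0.2812] yaw -0.065 F [ 0.33 -1.   -8.  ] T [ 0.21  -0.038 -0.006]
  gold 1713 y pct [-154.  -35.  -13.] z pct [17. 61. 94.] disc x 62 n 696 y [-149.  -21.]
  floor n 4009 dz/dy,dz/dx,z0 [ 0.003  -0.0024  0.005 ] yrange [-122.  159.]
```

View pics/s4.png

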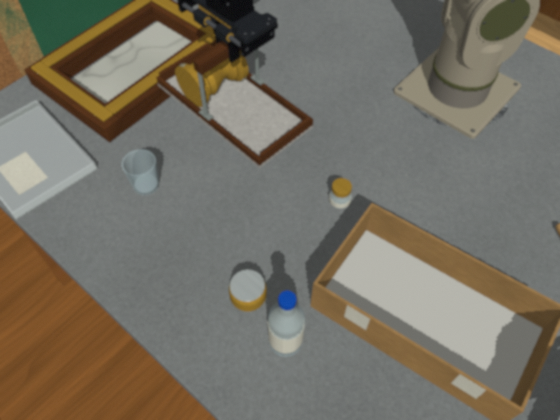

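The tray is lifted and level to about 0.005 rad, and the baluster's gold disc at about (190,83) has stayed where it was. Next I'll fit the disc properly and simulate a sideways pulse for the roll.

```bash
cat >> h.py <<'E'
def disc(tag="d",save=None):
    p,d=manip.grab_frame("scene"); s=manip.get_state()
    if save: cv2.imwrite(f"pics/{save}.png",p[:,:,::-1])
    W=cloud("scene",d); e=np.array(s["ee_pos"]); yaw=s["eef_rot"][2];c,sn=np.cos(yaw),np.sin(yaw)
    R=np.array([[c,sn,0],[-sn,c,0],[0,0,1]]);L=(W-e)@R.T+[0,0,.139]
    h=cv2.cvtColor(p,cv2.COLOR_RGB2HSV)
    base=(d>0)&(abs(L[...,1])<.15)
    g=base&(L[...,0]>.045)&(L[...,0]<.067)&(h[...,0]>15)&(h[...,0]<33)&(h[...,1]>110)&(L[...,2]>.012)&(L[...,2]<.11)
    n,l,st,_=cv2.connectedComponentsWithStats(cv2.dilate(g.astype(np.uint8),np.ones((7,7))))
    k=1+np.argmax(st[1:,4]);X=L[g&(l==k)]
    Y=X[:,1]*1e3;Z=X[:,2]*1e3
    # top edge of disc: known circle r45 centred z=51
    zb=[np.percentile(Y[abs(Z-b)<4],[2,98]) for b in(30,45,60,75)]
    mid=[(q.mean(),q[1]-q[0]) for q in zb]
    w=base&(h[...,1]<60)&(h[...,2]>90)&(abs(L[...,0])<.06)&(abs(L[...,2]-.006)<.02)&(L[...,1]>-.12);F=L[w]
    A=np.c_[F[:,1],F[:,0],np.ones(len(F))];kk=np.linalg.lstsq(A,F[:,2],rcond=None)[0]
    r=abs(A@kk-F[:,2])<.005;kk=np.linalg.lstsq(A[r],F[r,2],rcond=None)[0]
    print(tag,"t",round(s["time_s"],2),"p",np.round(e,4),"yaw",round(yaw,4),"Fz",round(s["force"][2],1),"Tx",round(s["torque"][0],3),"n",len(X),"zmax",round(np.percentile(Z,98)),"mids/widths",[(round(a),round(b)) for a,b in mid],"circ",np.round(cv2.minEnclosingCircle(X[:,1:].astype(np.float32)*1e3)[0]),"floor",np.round(kk,4))
E
python3 - <<'E'
from h import *
disc();disc()
import sim,numpy as np
src=open('sim.py').read().replace("+tilt","+tilt*xr/.056").replace("a=(vc-v)/tau","a=(vc-v)/tau")
exec(src)
for rows in ([-10,-25,-30,-20,-5],[-15,-35,-30,-10,0],[-20,-35,-20,-10,-5],[-20,-35,-16,-8,-6,-4,-2],[-20,-30,-12,-9,-6,-5,-4,-3,-2,-1],[-15,-20,-15,-12,-10,-8,-6,-4,-2]):
    print(sum(rows),[(t,tau,sim(rows,t,tau)) for t in(.003,.006) for tau in(.03,.08)])
E
```

```text
d t 5.77 p [ 0.5027 -0.2755  0.2812] yaw -0.0649 Fz -7.3 Tx 0.185 n 707 zmax 95 mids/widths [(-56, 65), (-54, 80), (-56, 84), (-57, 76)] circ [-56.  54.] floor [ 0.0034 -0.0012  0.0049]
d t 5.82 p [ 0.5027 -0.2756  0.2814] yaw -0.0649 Fz -7.2 Tx 0.121 n 698 zmax 95 mids/widths [(-55, 66), (-52, 78), (-56, 85), (-56, 74)] circ [-56.  53.] floor [ 0.0042 -0.0017  0.0047]
-90 [(0.003, 0.03, (np.float64(-6.8), -56.0, np.float64(1.6))), (0.003, 0.08, (np.float64(-12.5), -56.0, np.float64(-3.3))), (0.006, 0.03, (np.float64(-10.8), -56.0, np.float64(0.2))), (0.006, 0.08, (np.float64(-18.4), -56.0, np.float64(-5.2)))]
-90 [(0.003, 0.03, (np.float64(-1.8), -56.0, np.float64(4.0))), (0.003, 0.08, (np.float64(-7.9), -56.0, np.float64(-1.0))), (0.006, 0.03, (np.float64(-4.2), -56.0, np.float64(3.0))), (0.006, 0.08, (np.float64(-12.0), -56.0, np.float64(-2.5)))]
-90 [(0.003, 0.03, (np.float64(-5.9), -56.0, np.float64(1.9))), (0.003, 0.08, (np.float64(-10.0), -56.0, np.float64(-2.1))), (0.006, 0.03, (np.float64(-9.0), -56.0, np.float64(0.7))), (0.006, 0.08, (np.float64(-14.5), -56.0, np.float64(-3.7)))]
-91 [(0.003, 0.03, (np.float64(-8.1), -56.0, np.float64(-1.8))), (0.003, 0.08, (np.float64(-13.8), -56.0, np.float64(-5.1))), (0.006, 0.03, (np.float64(-10.8), -56.0, np.float64(-3.1))), (0.006, 0.08, (np.float64(-18.7), -56.0, np.float64(-6.9)))]
-92 [(0.003, 0.03, (np.float64(-12.0), -56.0, np.float64(-7.6))), (0.003, 0.08, (np.float64(-16.0), -56.0, np.float64(-10.7))), (0.006, 0.03, (np.float64(-14.7), -56.0, np.float64(-9.2))), (0.006, 0.08, (np.float64(-21.6), -56.0, np.float64(-12.8)))]
-92 [(0.003, 0.03, (np.float64(-22.3), -56.0, np.float64(-9.3))), (0.003, 0.08, (np.float64(-26.4), -56.0, np.float64(-13.0))), (0.006, 0.03, (np.float64(-28.3), -56.0, np.float64(-11.7))), (0.006, 0.08, (np.float64(-38.0), -56.0, np.float64(-15.8)))]
```

```bash
python3 -m creep '[[0,0.010,0,0,0.01],[0,0.025,0,0,0.01],[0,0.030,0,0,0.01],[0,0.020,0,0,0.01],[0,0.005,0,0,0.01],[0,0,0,0,0.01]]'
python3 -c "
from h import *
for i in range(6): disc('s5','s5' if i==5 else None)"
```

```text
time_s: 6.32
ee_pos: [0.4958, -0.3685, 0.2812]
eef_rot: [3.141, 0.001, -0.069]
force: [0.1, 1.1, -7.9]
gripper_width: 0.0219
s5 t 6.37 p [ 0.4967 -0.3664  0.2814] yaw -0.0666 Fz -7.6 Tx -0.13 n 571 zmax 95 mids/widths [(1, 69), (-1, 82), (-1, 82), (-2, 70)] circ [-1. 53.] floor [ 0.0013 -0.0007  0.0045]
s5 t 6.42 p [ 0.4973 -0.3651  0.2817] yaw -0.0647 Fz -7.3 Tx 0.291 n 569 zmax 95 mids/widths [(-3, 70), (-4, 82), (-4, 82), (-5, 73)] circ [-5. 53.] floor [-0.0009 -0.0032  0.0045]
s5 t 6.47 p [ 0.4976 -0.3645  0.2819] yaw -0.0637 Fz -7.4 Tx -0.008 n 571 zmax 95 mids/widths [(-4, 70), (-5, 80), (-6, 82), (-6, 72)] circ [-8. 52.] floor [0.0024 0.0011 0.0045]
s5 t 6.52 p [ 0.4977 -0.3642  0.2821] yaw -0.0632 Fz -7.5 Tx 0.176 n 567 zmax 95 mids/widths [(-6, 71), (-8, 83), (-8, 81), (-7, 71)] circ [-9. 54.] floor [-0.0007 -0.0025  0.0047]
s5 t 6.57 p [ 0.4977 -0.3643  0.2822] yaw -0.0632 Fz -6.9 Tx 0.1 n 560 zmax 94 mids/widths [(-7, 69), (-7, 81), (-9, 81), (-8, 73)] circ [-9. 53.] floor [ 0.0009 -0.001   0.0047]
s5 t 6.62 p [ 0.4976 -0.3644  0.2823] yaw -0.0634 Fz -7.8 Tx 0.032 n 560 zmax 95 mids/widths [(-9, 73), (-9, 82), (-9, 82), (-11, 73)] circ [-10.  51.] floor [ 0.0006 -0.0009  0.0046]
```

The baluster is now at −10 mm, as the simulation predicted. Next a gentle, ramped transport to the box.

```bash
python3 -m creep '[[0,0,0,0,0.01],[0,0,0,0,0.01],[0,-0.0004,0,0,0.01],[0,-0.0008,0,0,0.01],[0,-0.0012,0,0,0.01],[0,-0.0016,0,0,0.01],[0,-0.002,0,0,0.01],[0,-0.0024,0,0,0.01],[0,-0.0028,0,0,0.01],[0,-0.0032,0,0,0.01]]'
python3 -c "
from h import *
disc('r')"
python3 -m creep '[[0,-0.0036,0,0,0.01],[0,-0.004,0,0,0.01],[0,-0.0044,0,0,0.01],[0,-0.0048,0,0,0.01],[0,-0.0052,0,0,0.01],[0,-0.0056,0,0,0.01],[0,-0.006,0,0,0.01],[0,-0.0064,0,0,0.01],[0,-0.0068,0,0,0.01],[0,-0.0072,0,0,0.01]]'
```

```text
time_s: 7.45
ee_pos: [0.4981, -0.3508, 0.2821]
eef_rot: [3.142, -0.0, -0.065]
force: [0.0, 0.6, -7.5]
gripper_width: 0.0217
r t 7.5 p [ 0.4984 -0.3499  0.2821] yaw -0.0641 Fz -8.8 Tx 0.401 n 568 zmax 94 mids/widths [(-10, 70), (-11, 81), (-12, 82), (-13, 73)] circ [-14.  53.] floor [ 0.0002 -0.0022  0.0047]
time_s: 8.33
ee_pos: [0.5016, -0.2965, 0.2821]
eef_rot: [3.141, -0.0, -0.065]
force: [0.3, 0.7, -7.1]
gripper_width: 0.0218
```

```bash
python3 -m creep '[[0,-0.0076,0,0,0.01],[0,-0.008,0,0,0.01],[0,-0.0084,0,0,0.01],[0,-0.0088,0,0,0.01],[0,-0.0092,0,0,0.01],[0.0003,-0.0096,0,0,0.01],[0.0006,-0.0096,0,0,0.01],[0.0006,-0.0096,0,0,0.01],[0.0006,-0.0096,0,0,0.01],[0.0006,-0.0096,0,0,0.01]]'
python3 -m creep '[[0.0006,-0.0096,0,0,0.01],[0.0006,-0.0096,0,0,0.01],[0.0006,-0.0096,0,0,0.01],[0.0006,-0.0096,0,0,0.01],[0.0006,-0.0096,0,0,0.01],[0.0006,-0.0096,0,0,0.01],[0.0006,-0.0096,0,0,0.01],[0.0006,-0.0096,0,0,0.01],[0.0006,-0.0096,0,0,0.01],[0.0006,-0.0096,0,0,0.01]]'
python3 -m creep '[[0.0006,-0.0096,0,0,0.01],[0.0006,-0.0096,0,0,0.01],[0.0006,-0.0096,0,0,0.01],[0.0006,-0.0096,0,0,0.01],[0.0006,-0.0096,0,0,0.01],[0.0006,-0.0096,0,0,0.01],[0.0006,-0.0096,0,0,0.01],[0.0006,-0.0096,0,0,0.01],[0.0006,-0.0096,0,0,0.01],[0.0006,-0.0096,0,0,0.01]]'
python3 -m creep '[[0.0006,-0.0096,0,0,0.01],[0.0006,-0.0096,0,0,0.01],[0.0006,-0.0096,0,0,0.01],[0.0006,-0.0096,0,0,0.01],[0.0006,-0.0096,0,0,0.01],[0.0006,-0.0096,0,0,0.01],[0.0006,-0.0096,0,0,0.01],[0.0006,-0.0096,0,0,0.01],[0.0006,-0.0096,0,0,0.01],[0.0006,-0.0096,0,0,0.01]]'
```

```text
time_s: 9.17
ee_pos: [0.5103, -0.2066, 0.2821]
eef_rot: [3.142, -0.0, -0.065]
force: [-1.2, -0.1, -7.4]
gripper_width: 0.0213
time_s: 10.0
ee_pos: [0.5225, -0.1112, 0.2821]
eef_rot: [3.142, -0.0, -0.065]
force: [0.2, 0.6, -8.6]
gripper_width: 0.0217
time_s: 10.83
ee_pos: [0.5347, -0.0158, 0.282]
eef_rot: [3.142, -0.0, -0.065]
force: [0.2, 0.1, -7.1]
gripper_width: 0.022
time_s: 11.67
ee_pos: [0.5469, 0.0796, 0.2821]
eef_rot: [3.142, -0.0, -0.065]
force: [-0.1, 0.1, -8.1]
gripper_width: 0.0217
```

```bash
python3 -m creep '[[0.0006,-0.0096,0,0,0.01],[0.0006,-0.0096,0,0,0.01],[0.0006,-0.0096,0,0,0.01],[0.0006,-0.0096,0,0,0.01],[0.0003,-0.0096,0,0,0.01],[0,-0.0096,0,0,0.01],[0,-0.0096,0,0,0.01],[0,-0.0096,0,0,0.01],[0,-0.0096,0,0,0.01],[0,-0.0092,0,0,0.01]]'
python3 -m creep '[[0,-0.0088,0,0,0.01],[0,-0.0084,0,0,0.01],[0,-0.008,0,0,0.01],[0,-0.0076,0,0,0.01],[0,-0.0072,0,0,0.01],[0,-0.0068,0,0,0.01],[0,-0.0064,0,0,0.01],[0,-0.006,0,0,0.01],[0,-0.0056,0,0,0.01],[0,-0.0052,0,0,0.01]]'
python3 -m creep '[[0,-0.0048,0,0,0.01],[0,-0.0044,0,0,0.01],[0,-0.004,0,0,0.01],[0,-0.0036,0,0,0.01],[0,-0.0032,0,0,0.01],[0,-0.0028,0,0,0.01],[0,-0.0024,0,0,0.01],[0,-0.002,0,0,0.01],[0,-0.0016,0,0,0.01],[0,-0.0012,0,0,0.01]]'
python3 -m creep '[[0,-0.0008,0,0,0.01],[0,-0.0004,0,0,0.01],[0,0,0,0,0.01],[0,0,0,0,0.01]]'
python3 -c "
from h import *
for i in range(3): disc('b','b' if i==2 else None)"
```

```text
time_s: 12.5
ee_pos: [0.5557, 0.1749, 0.282]
eef_rot: [-3.142, 0.0, -0.065]
force: [0.1, 0.7, -7.1]
gripper_width: 0.0217
time_s: 13.33
ee_pos: [0.5603, 0.2442, 0.282]
eef_rot: [3.141, 0.0, -0.065]
force: [-0.5, 0.4, -7.7]
gripper_width: 0.0217
time_s: 14.17
ee_pos: [0.5622, 0.2737, 0.282]
eef_rot: [3.142, -0.0, -0.065]
force: [-0.4, -1.0, -7.9]
gripper_width: 0.0214
time_s: 14.5
ee_pos: [0.5623, 0.2747, 0.282]
eef_rot: [3.141, -0.0, -0.065]
force: [-0.6, 0.7, -7.4]
gripper_width: 0.022
b t 14.55 p [0.5623 0.2747 0.282 ] yaw -0.0652 Fz -7.9 Tx 0.067 n 1311 zmax 95 mids/widths [(-15, 73), (-16, 82), (-14, 84), (-14, 76)] circ [-15.  52.] floor [-0.0008 -0.0002  0.005 ]
b t 14.6 p [0.5623 0.2747 0.282 ] yaw -0.0652 Fz -7.6 Tx 0.012 n 1312 zmax 96 mids/widths [(-15, 73), (-15, 83), (-14, 84), (-14, 76)] circ [-15.  52.] floor [-0.0008 -0.0001  0.005 ]
b t 14.65 p [0.5623 0.2747 0.2821] yaw -0.0652 Fz -7.6 Tx 0.062 n 1308 zmax 95 mids/widths [(-15, 72), (-15, 83), (-14, 85), (-14, 76)] circ [-15.  53.] floor [-0.0006 -0.0006  0.005 ]
```

View pics/b.png

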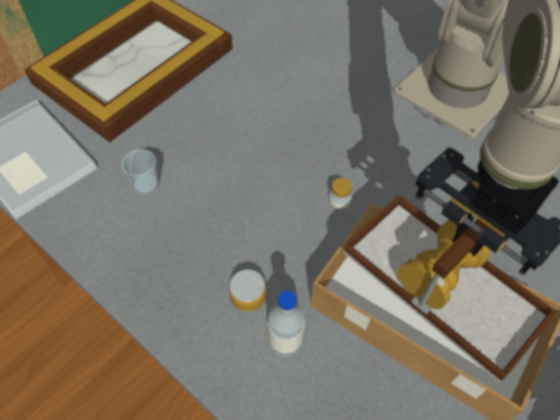

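The picture shows the tray held above the box, still 11° off in yaw, with the baluster just left of the handle at −15 mm. I'll turn the tray to the box's yaw, then nudge the baluster closer to centre.

```bash
python3 - <<'E'
from h import *
for z in(.1,):
    q=np.array([ray("top",*a,z)[:2] for a in((35,212),(220,190),(232,288),(44,313))]);print(np.round(q,3),q.mean(0))
    for i,j in((0,1),(3,2)): d=q[i]-q[j];print("len",np.linalg.norm(d),"yaw",-np.degrees(np.arctan2(*d)))
exec(open('sim.py').read().replace("+tilt","+tilt*xr/.056"))
for rows in ([-6,-10,-4],[-8,-12,-4],[-4,-10,-10],[-10,-14,-4]):
    print(rows,[sim(rows,t,.04,x=-15.) for t in(0,.004)])
E
python3 -m creep '[[0,0,0,-0.2,0.01],[0,0,0,-0.4,0.01],[0,0,0,-0.6,0.01],[0,0,0,-0.8,0.01],[0,0,0,-1,0.01],[0,0,0,-1.2,0.01],[0,0,0,-1.2,0.01],[0,0,0,-1.2,0.01],[0,0,0,-1.2,0.01],[0,0,0,-1,0.01]]'
python3 -m creep '[[0,0,0,-0.8,0.01],[0,0,0,-0.6,0.01],[0,0,0,-0.4,0.01],[0,0,0,-0.2,0.01],[0,0,0,0,0.01],[0,0,0,0,0.01]]'
python3 -c "
from h import *
disc('c');disc('c')"
```

```text
[[0.645 0.478]
 [0.686 0.097]
 [0.484 0.073]
 [0.439 0.454]] [0.56341896 0.27528348]
len 0.3827728583826379 yaw 6.091675047065162
len 0.38302735956405826 yaw 6.68822609620306
[-6, -10, -4] [(np.float64(-6.1), -15.0, np.float64(-4.0)), (np.float64(-6.8), -15.0, np.float64(-4.2))]
[-8, -12, -4] [(np.float64(-3.2), -15.0, np.float64(-1.0)), (np.float64(-3.7), -15.0, np.float64(-1.2))]
[-4, -10, -10] [(np.float64(-4.4), -15.0, np.float64(-1.7)), (np.float64(-5.1), -15.0, np.float64(-1.9))]
[-10, -14, -4] [(np.float64(-0.3), -15.0, np.float64(2.0)), (np.float64(-0.7), -15.0, np.float64(1.8))]
time_s: 15.48
ee_pos: [0.5623, 0.2748, 0.282]
eef_rot: [3.142, -0.0, 0.091]
force: [-0.3, -0.1, -7.4]
gripper_width: 0.0215
time_s: 15.98
ee_pos: [0.5623, 0.2748, 0.282]
eef_rot: [3.141, -0.0, 0.123]
force: [0.4, -0.3, -7.2]
gripper_width: 0.0216
c t 16.03 p [0.5623 0.2748 0.282 ] yaw 0.1233 Fz -7.4 Tx 0.056 n 1393 zmax 95 mids/widths [(-15, 72), (-16, 83), (-14, 84), (-14, 77)] circ [-16.  52.] floor [-0.0007 -0.0007  0.005 ]
c t 16.08 p [0.5623 0.2748 0.282 ] yaw 0.1233 Fz -7.5 Tx 0.038 n 1389 zmax 95 mids/widths [(-16, 71), (-16, 83), (-15, 85), (-14, 77)] circ [-16.  53.] floor [-0.0005 -0.0009  0.005 ]
```

```bash
python3 -m creep '[[0,0.010,0,0,0.01],[0,0.014,0,0,0.01],[0,0.004,0,0,0.01],[0,0,0,0,0.01],[0,0,0,0,0.01],[0,0,0,0,0.01],[0,0,0,0,0.01]]'
python3 -c "
from h import *
disc('d');disc('d')"
python3 -m creep '[[0,-0.0004,0,0,0.01],[0,-0.0008,0,0,0.01],[0,-0.0012,0,0,0.01],[0,-0.0016,0,0,0.01],[0,-0.002,0,0,0.01],[0,-0.0024,0,0,0.01],[0,-0.0028,0,0,0.01],[0,-0.0028,0,0,0.01],[0,-0.0028,0,0,0.01],[0,-0.0024,0,0,0.01]]'
python3 -m creep '[[0,-0.0024,0,0,0.01],[0,-0.002,0,0,0.01],[0,-0.0016,0,0,0.01],[0,-0.0012,0,0,0.01],[0,-0.0008,0,0,0.01],[0,-0.0004,0,0,0.01],[0,0,0,0,0.01],[0,0,0,0,0.01],[0,0,0,0,0.01]]'
python3 -c "
from h import *
disc('e');disc('e')"
```

```text
time_s: 16.67
ee_pos: [0.5655, 0.2476, 0.2821]
eef_rot: [-3.141, -0.0, 0.124]
force: [0.2, -0.2, -7.3]
gripper_width: 0.0215
d t 16.72 p [0.5655 0.2476 0.2821] yaw 0.1243 Fz -9.3 Tx 0.017 n 1294 zmax 95 mids/widths [(0, 73), (0, 82), (1, 85), (2, 76)] circ [ 2. 52.] floor [-0.0003 -0.0012  0.005 ]
d t 16.77 p [0.5655 0.2476 0.282 ] yaw 0.1243 Fz -7.0 Tx 0.024 n 1296 zmax 95 mids/widths [(2, 71), (1, 82), (2, 85), (2, 77)] circ [ 2. 53.] floor [-0.0005 -0.0002  0.005 ]
time_s: 17.6
ee_pos: [0.5633, 0.2666, 0.282]
eef_rot: [-3.142, -0.0, 0.124]
force: [0.1, 0.5, -7.2]
gripper_width: 0.0213
time_s: 18.35
ee_pos: [0.5624, 0.2743, 0.282]
eef_rot: [3.141, -0.0, 0.123]
force: [0.6, 0.5, -8.3]
gripper_width: 0.0212
e t 18.4 p [0.5624 0.2743 0.282 ] yaw 0.1233 Fz -8.2 Tx -0.036 n 1335 zmax 94 mids/widths [(1, 73), (1, 82), (1, 85), (2, 76)] circ [ 0. 52.] floor [-0.0011 -0.0014  0.005 ]
e t 18.45 p [0.5624 0.2743 0.282 ] yaw 0.1233 Fz -7.5 Tx 0.006 n 1346 zmax 95 mids/widths [(1, 72), (1, 83), (1, 85), (1, 77)] circ [ 2. 53.] floor [-0.0014 -0.0008  0.005 ]
```

```bash
for i in 1 2 3 4 5; do python3 -m creep '[[0,0,0,0,0.01],[0,0,0,0,0.01],[0,0,0,0,0.01],[0,0,0,0,0.01],[0,0,0,0,0.01],[0,0,0,0,0.01],[0,0,0,0,0.01],[0,0,0,0,0.01],[0,0,0,0,0.01],[0,0,0,0,0.01]]' | head -1; done
python3 -c "
from h import *
disc('h');look('h','htop')"
python3 -m creep '[[0,0,0.001,0,0.01],[0,0,0.003,0,0.01],[0,0,0.005,0,0.01],[0,0,0.007,0,0.01],[0,0,0.008,0,0.01],[0,0,0.008,0,0.01],[0,0,0.008,0,0.01],[0,0,0.008,0,0.01],[0,0,0.008,0,0.01],[0,0,0.008,0,0.01]]'
python3 -m creep '[[0,0,0.008,0,0.01],[0,0,0.008,0,0.01],[0,0,0.008,0,0.01],[0,0,0.008,0,0.01],[0,0,0.007,0,0.01],[0,0,0.005,0,0.01],[0,0,0.004,0,0.01],[0,0,0.002,0,0.01],[0,0,0.001,0,0.01],[0,0,0,0,0.01]]'
python3 -c "
from h import *
disc('i','i')"
```

```text
time_s: 19.28
time_s: 20.12
time_s: 20.95
time_s: 21.78
time_s: 22.62
h t 22.67 p [0.5623 0.2744 0.282 ] yaw 0.1235 Fz -7.6 Tx -0.007 n 1341 zmax 95 mids/widths [(1, 73), (0, 83), (2, 84), (1, 77)] circ [ 2. 53.] floor [-0.0007 -0.0009  0.005 ]
h t 22.72 p [0.5623 0.2744 0.282 ] rot [ 3.1415 -0.      0.1235] F [ 0.73 -0.4  -8.32] T [ 0.028  0.036 -0.032] w 0.0218
time_s: 23.55
ee_pos: [0.5623, 0.2744, 0.2171]
eef_rot: [3.141, 0.0, 0.123]
force: [0.3, -0.1, -7.6]
gripper_width: 0.0215
time_s: 24.38
ee_pos: [0.5624, 0.2745, 0.1671]
eef_rot: [3.142, -0.0, 0.123]
force: [-0.3, 0.2, -8.4]
gripper_width: 0.0218
i t 24.43 p [0.5625 0.2745 0.1673] yaw 0.1235 Fz -7.5 Tx 0.017 n 977 zmax 94 mids/widths [(1, 73), (1, 83), (2, 84), (2, 77)] circ [ 1. 52.] floor [-0.0014 -0.0011  0.0048]
```

View pics/i.png

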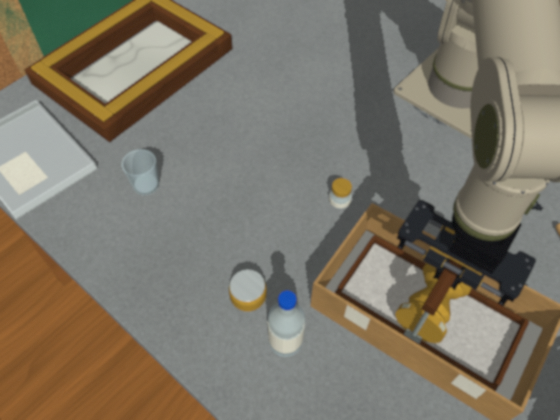

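View pics/htop.png

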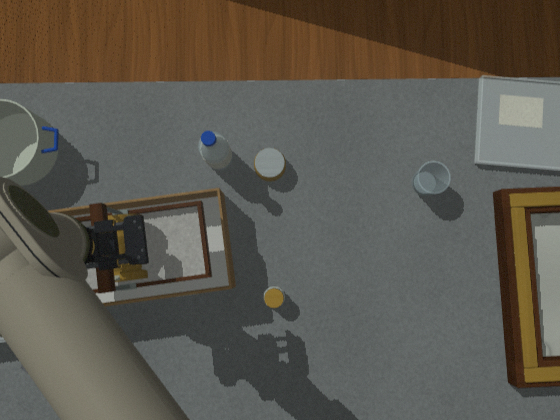

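The tray is inside the box walls, parallel to them and with clearance all round. The baluster sits under the bar, with its disc at about (430,325). I'll do the last 17 mm slowly.

```bash
python3 -m creep '[[0,0,0.001,0,0.01],[0,0,0.002,0,0.01],[0,0,0.002,0,0.01],[0,0,0.002,0,0.01],[0,0,0.002,0,0.01],[0,0,0.0015,0,0.01],[0,0,0.001,0,0.01],[0,0,0.001,0,0.01],[0,0,0.0005,0,0.01],[0,0,0.0005,0,0.01]]'
python3 -m creep '[[0,0,0.0005,0,0.01],[0,0,0.0005,0,0.01],[0,0,0.0005,0,0.01],[0,0,0.0005,0,0.01],[0,0,0,0,0.01],[0,0,0,0,0.01]]'
python3 -c "
from h import *
disc('j')"
```

```text
time_s: 25.27
ee_pos: [0.5623, 0.2744, 0.1535]
eef_rot: [3.142, -0.0, 0.123]
force: [0.3, 0.0, -7.4]
gripper_width: 0.0218
time_s: 25.77
ee_pos: [0.5623, 0.2744, 0.1515]
eef_rot: [3.141, -0.0, 0.124]
force: [0.0, -0.1, -8.0]
gripper_width: 0.022
j t 25.82 p [0.5624 0.2744 0.1516] yaw 0.1234 Fz -8.1 Tx 0.009 n 934 zmax 94 mids/widths [(2, 72), (1, 84), (1, 85), (1, 77)] circ [ 1. 53.] floor [-0.0006 -0.0001  0.0049]
```

```bash
python3 -m creep '[[0,0,0.0004,0,0.01],[0,0,0.0004,0,0.01],[0,0,0.0004,0,0.01],[0,0,0.0004,0,0.01],[0,0,0,0,0.01],[0,0,0,0,0.01]]'
python3 -m creep '[[0,0,0.0003,0,0.01],[0,0,0.0003,0,0.01],[0,0,0,0,0.01],[0,0,0,0,0.01]]'
python3 -c "
from h import *
disc('k')"
```

```text
time_s: 26.32
ee_pos: [0.5623, 0.2745, 0.15]
eef_rot: [-3.142, -0.0, 0.123]
force: [0.0, -0.4, -7.3]
gripper_width: 0.0217
time_s: 26.65
ee_pos: [0.5624, 0.2745, 0.1499]
eef_rot: [3.142, -0.0, 0.123]
force: [-3.7, -2.3, -0.0]
gripper_width: 0.0216
k t 26.7 p [0.5624 0.2744 0.1499] yaw 0.1234 Fz 1.6 Tx -0.407 n 939 zmax 94 mids/widths [(1, 69), (2, 83), (2, 84), (1, 76)] circ [ 2. 54.] floor [0.0005 0.0004 0.005 ]
```

```bash
python3 -m creep '[[0,0,0,0,0.021],[0,0,0,0,0.0225],[0,0,0,0,0.024],[0,0,0,0,0.026],[0,0,0,0,0.03],[0,0,0,0,0.035],[0,0,0,0,0.04],[0,0,0,0,0.05],[0,0,0,0,0.05],[0,0,0,0,0.05]]'
python3 -c "
from h import *
disc('l')"
python3 -m creep '[[0,0,-0.002,0,0.05],[0,0,-0.005,0,0.05],[0,0,-0.01,0,0.05],[0,0,-0.015,0,0.05],[0,0,-0.02,0,0.05],[0,0,-0.02,0,0.05],[0,0,-0.02,0,0.05],[0,0,-0.02,0,0.05],[0,0,-0.01,0,0.05],[0,0,0,0,0.05]]'
python3 -c "
from h import *
s=manip.get_state
track('m','m');look('m')"
```

```text
time_s: 27.53
ee_pos: [0.5624, 0.2744, 0.1493]
eef_rot: [3.142, -0.0, 0.123]
force: [0.0, 0.4, 0.5]
gripper_width: 0.048
l t 27.58 p [0.5624 0.2744 0.1493] yaw 0.1234 Fz 0.1 Tx 0.014 n 939 zmax 95 mids/widths [(1, 71), (2, 83), (1, 85), (1, 78)] circ [ 1. 53.] floor [ 0.0007 -0.0002  0.0055]
time_s: 28.42
ee_pos: [0.5631, 0.2752, 0.2745]
eef_rot: [-3.14, -0.004, 0.124]
force: [-0.3, -0.3, 0.3]
gripper_width: 0.0499
m t 28.47 p [0.5626 0.2748 0.2724] yaw 0.1235 F [-0.02  0.86 -0.03] T [0.042 0.023 0.036]
  gold 148 y pct [-10.  -8.  12.] z pct [17. 38. 42.] disc x 77 n 44 y [-10.  12.]
m t 28.52 p [0.5623 0.2744 0.271 ] rot [ 3.1414 -0.      0.1235] F [-0.29 -0.49 -0.21] T [ 0.009  0.071 -0.003] w 0.0501
```

View pics/m.png

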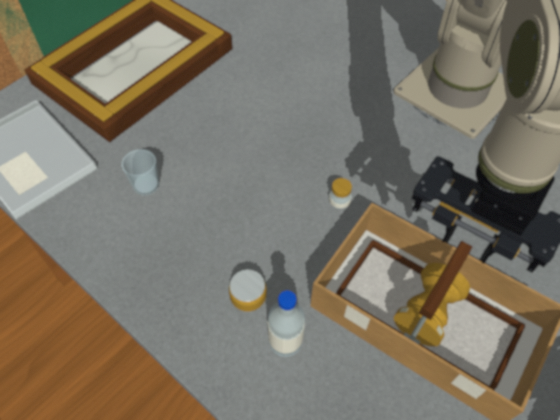

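The gripper is up and clear. The tray lies flat in the box with the baluster under the bar, and the jars, tin and bottle haven't moved. I'll do a last stillness check, then hand in.

```bash
python3 -m creep '[[0,0,0,0,0.05],[0,0,0,0,0.05],[0,0,0,0,0.05],[0,0,0,0,0.05],[0,0,0,0,0.05],[0,0,0,0,0.05]]' | head -1
python3 - <<'E'
import h
g=h.manip.get_state
class M:
    def __getattr__(s,n): return getattr(h_m,n)
    def get_state(s):
        q=dict(g());q["ee_pos"]=[.5624,.2744,.1493];return q
h_m=h.manip;h.manip=M()
h.disc("end")
print(h_m.close_job())
E
```

```text
time_s: 29.02
end t 29.07 p [0.5624 0.2744 0.1493] yaw 0.1235 Fz -0.1 Tx 0.024 n 938 zmax 95 mids/widths [(1, 70), (2, 81), (1, 85), (1, 77)] circ [ 2. 54.] floor [0.0004 0.0003 0.0055]
the job is handed in; nothing more can be done
None
```

The tray is lying lengthways on the box floor with the baluster still under the handle, and I handed the job in at about 29 s of the 67 s allowed.

- **Lift and roll:** I lifted the tray by its bar, and it sagged only about 0.005 rad. The moves can't tilt the tool, so I rolled the baluster with short sideways pulses of the held tray instead. The first took it from −56 mm to −10 mm. A second, above the box, took it from −15 mm to +1 mm. It was never measured closer to an end than its starting position.
- **Hold over the box:** I held the tray still above the box for about 4.2 s, its underside about 140 mm above the table. The baluster stayed at about +1 mm.
- **Placing:** I lowered the tray slowly onto the foam, opened the fingers gradually and rose clear.

**Last checks:** The baluster was still at about +1 to +2 mm 1.5 s after release. The tray was flat within 0.001 rad, and the force on the tool was about 0. By eye in the last picture, the jars, tin and bottle hadn't moved.

**What was off:**
- The baluster crept about 5 mm, from −10 mm to −15 mm, during the transport. One likely cause is a camera call I made while the arm was moving; the second pulse corrected it.
- The box length first measured 393–400 mm by mask. A check by its corners gave 383 mm against the stated 385 mm, and the centres agreed within 3 mm.

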